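# Pipette into the soaking tube

## Task

Put the pipette in to soak: pull it up out of the wooden drying block and push it down, tip first, into the narrow metal tube (not into one of the wide beakers). Lower it until its tip stands on the bottom of the tube, only then let go, and leave it standing there.

Things in the scene. Friction and masses are not known exactly. Their poses are not given: they have to be found in the camera images.
- pipette_mid (a point): Centre of a loose white plastic dropper pipette, 124 mm long, about 15 g, standing upright in a socket of the drying block, tip down, bulb up. The point is 62 mm above its tip and below its top, at the start 72 mm above the desk. z points along it to the bulb. For contact it is a square bar 12 to 13 mm thick over its whole length, sides along x and y; at the start its x and y are the block's.
- block: Fixed wooden drying block, 165 x 50 x 40 mm (x, y, z), origin at the centre of its underside, on the desk. Three square sockets 18 mm wide, 30 mm deep, in a row along x at -55, 0, +55 mm. In any order they hold the pipette, a brush (bristles up) and a bamboo stick with a metal clip on top, both about 150 mm long. Fingers that close along the block's y meet no neighbour.
- tube_mouth (a point): Centre of the mouth of the narrow upright aluminium tube, 72 mm above the desk, z up. The tube is fixed, with a round foot 50 mm across. Bore 26 mm, flared to 35 mm at the mouth; its flat bottom is 66 mm below this point, so a pipette standing in it reaches 57 mm above the mouth. Two wide beakers of the same metal, 56 mm across, 56 mm high, stand near; the three change places.

How it is judged:
On the way:
1. the pipette, still held, is down in the narrow tube with its tip within about 18 mm of the bottom (horizontal distance between pipette_mid and tube_mouth below 0.016 m and z of pipette_mid in the frame of tube_mouth below 0.014 m and angle between pipette_mid's own z axis and vertical below 0.35 rad and contact force between the fingers and pipette above 0.5 N), for 0.1 s.
At the end, for the whole second after the job is handed in: The pipette stands tip down on the bottom of the narrow tube (tip within about 10 mm of the bottom, its middle within 16 mm of the tube's axis, leaning less than 20 degrees), at rest and let go (horizontal distance between pipette_mid and tube_mouth below 0.016 m and z of pipette_mid in the frame of tube_mouth below 0.006 m and angle between pipette_mid's own z axis and vertical below 0.35 rad and linear speed of pipette below 0.02 m/s); the robot touches nothing.
It also fails if it takes over 37 s, if anything falls off the work surface, if the arm or the gripper's body presses on something with over 40 N, if the wrist force passes 120 N, or if a joint passes its speed limit or range.

## Robot

A 7-joint arm with a two-finger parallel gripper is mounted at the origin on a cart in front of the work surface, level with it; the furniture and walls round the work are solid. World frame = base frame: x ahead of the robot, y to its left, z up, the work surface at z = 0. Lengths are in m, angles in rad, forces in N, time in s.
With the tool pointing down it reaches from about 0.425 to 0.825 m from the base axis. Payload 3.6 kg.
Tool frame: the origin (TCP) lies between the finger pads; the fingertips stand 22 mm ahead of it and the grasp point (between the pads) lies 3 mm ahead of it; z points along the fingers, y is the line along which they close (so a half turn about z gives the same grasp; the last joint's range is limited). The gripper opens to 93 mm and grips with 3 to 60 N. Pads are 15 mm wide; open, the fingers measure 128 mm over their backs; the gripper's body (75 mm by 188 mm) begins 65 mm behind the grasp point.
Start: joints at [-1.329, 0.615, -0.013, 1.423, 0.008, 1.103, -0.04], TCP at [0.172, 0.627, 0.208] pointing down, gripper open.
Joint ranges: [-3.12, 3.12], [-0.3, 2.06], [-1.34, 1.32], [0.26, 2.42], [-1.36, 4.5], [0.01, 1.98], [-2.84, 2.84]. Speed limits (rad/s): [2.79, 2.79, 3.14, 3.14, 3.14, 3.14, 3.14].

## Interface

Orientations are given as [roll, pitch, yaw] about the fixed x, y, z axes, in that order (R = Rz(yaw) Ry(pitch) Rx(roll)).
In Python, from cell import arm gives the robot as it stands.
- The arm moves only by the shell command python3 -m creep 'ROWS' [FORCE]. ROWS is JSON, a list of rows, each an object of numbers: "ax", "ay", "az": the turn, a rotation vector about the tool's x, y, z as a fraction of full scale; "x", "y", "z": the shift along the tool's x, y, z as a fraction of full scale; "gripper": the opening, from 0 (shut) to 1 (fully open). In form: [{"ax": .., "ay": .., "az": .., "x": .., "y": .., "z": .., "gripper": ..}, ...]. A call has 1 to 8 rows; each row shifts and turns the commanded pose from where the row before left it, along the tool's axes as they then stand; what a row does not reach is not made up. Full scale, the value 1, is 0.03 m for a shift and 10 degrees for a turn. A row lasts 1/8 s, in which the tool goes at most 62.5 mm and 10.7 degrees, less where a joint would pass 70% of its speed; a pose out of reach is approached as far as the arm can. A call with a number of a shift or a turn outside -1 to 1 is refused whole. A call with a gripper value outside its range is refused whole. The fingers move at their own pace and stop on an object; FORCE is the grip in N (left out, the last holds). Time passes only in rows, so rows that do not move let the fingers close. It gives the time, the measured TCP pose, the force, the opening and the grip force at its end, in the units of the state.
- arm.state(): the state, without advancing time (a new reading comes with each control period).
- arm.capture(name): name is "scene" or "top" or "wrist"; returns (picture, depth): 480x640x3 uint8, red, green, blue; 480x640 float32, m along the optical axis (not along the pixel's ray), 0 where there is no reading.
- arm.get_calibration(name): a dict with "vertical_fov" (degrees; the focal length in pixels is half the picture's height over the tangent of half this angle, whatever the lens; pixels are square), "cx", "cy" (the principal point, pixels), "R" (3x3) and "t" (3): a world point X has camera coordinates R X + t. Camera axes: x right, y down, z forward; pixel columns grow to the right and rows downward; lengths in m; the calibration is good to about 2 mm. A picture is of the moment at which its call begins: read the wrist's pose just before it. get_calibration takes no time and is no camera call; for the wrist camera it gives the pose at the moment of the call.
- arm.finish_job(): hands the job in; it is judged then, once.
The state is a dict: "t": time; "joints": joint angles; "qvel": joint speeds; "effort": joint torques, N m; "position": TCP position; "tcp_rot": TCP orientation; "wrist_force": force on the tool from outside, world axes, zero at the start; "wrist_torque": the same for the moment, N m; "gripper_width": opening from 0.0 (shut) to 1.0 (fully open); "finger_force": force on a finger pad.
Only numpy, scipy, OpenCV 4.12 (cv2) and the standard library are available. Lean on these libraries where they do the work, as an engineer would, in place of code of your own. Each camera call takes 0.05 s, during which the arm holds its last target. There are 200 camera calls.

## Working session

There is one attempt and no reset: what is moved stays moved. The work goes in short steps, Python scripts to look and compute and a shell command to move; the robot and the scene stay as the last step left them, time stands still between calls to the robot, and variables do not carry over. Pictures are saved under pics/ and viewed, at most 10 in all, crops included, and the job is handed in when it is done.

```bash
mkdir -p pics; ls
python3 - <<'E'
from cell import arm
import cv2,numpy as np
s=arm.state();print(s['t'],s['position'],s['tcp_rot'],s['gripper_width'])
for n in("scene","top"):
    p,d=arm.capture(n);c=arm.get_calibration(n)
    cv2.imwrite(f"pics/{n}0.png",p[:,:,::-1]);np.savez(f"pics/{n}0.npz",p=p,d=d,**c)
    print(n,{k:np.round(v,3).tolist() for k,v in c.items()},(d>0).mean())
E
```

```text
pics
0.0 [0.17177204 0.6260593  0.20669026] [-3.13907211e+00  4.77970941e-05  2.87385178e+00] 1.0016544177900681
scene {'vertical_fov': 42.346, 'cx': 327.009, 'cy': 235.062, 'R': [[0.611, -0.791, 0.009], [-0.43, -0.341, -0.836], [0.664, 0.507, -0.549]], 't': [-0.15, 0.372, 0.447]} 0.9960384114583334
top {'vertical_fov': 57.488, 'cx': 316.962, 'cy': 252.367, 'R': [[0.026, -1.0, 0.013], [-0.993, -0.027, -0.112], [0.112, -0.01, -0.994]], 't': [0.185, 0.527, 0.852]} 0.9958821614583333
```

View pics/scene0.png

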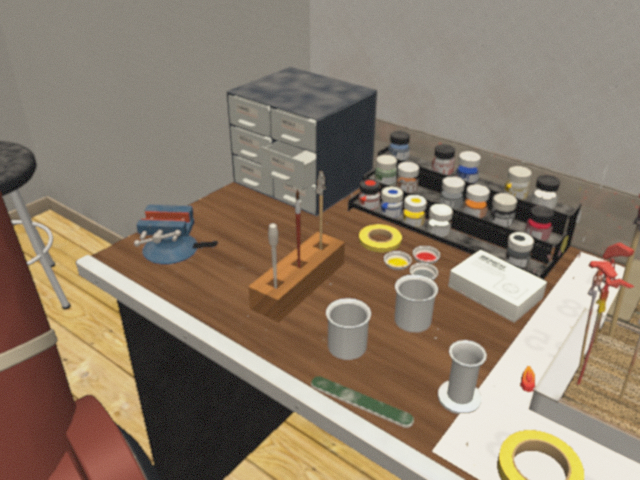

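View pics/top0.png

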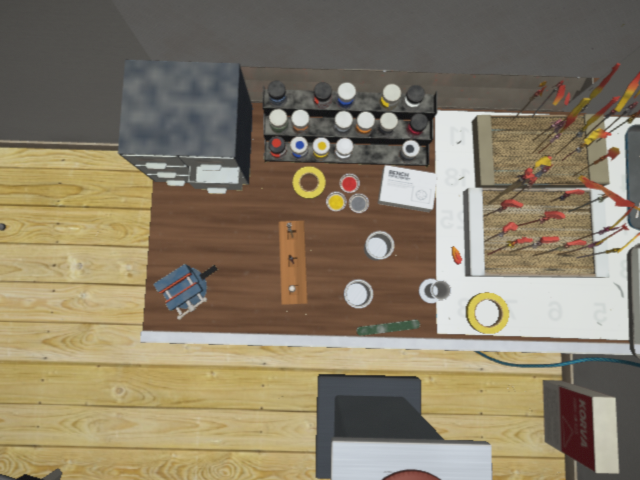

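The scene view shows the pipette (white bulb at 273,235) in the block's socket nearest the robot and the narrow tube at (466,352) on a white foot. In the top view the pipette is at about (292,289), the tube mouth at about (440,290), and the beakers at (379,245) and (358,293). Next I'll measure these.

```bash
cat > h.py <<'E'
import numpy as np,cv2
def ray(c,u,v,z):
    f=240/np.tan(np.radians(float(c['vertical_fov']))/2)
    R,t=c['R'],c['t'];o=-R.T@t;d=R.T@np.array([(u-c['cx'])/f,(v-c['cy'])/f,1])
    return o+d*(z-o[2])/d[2]
def cloud(c,d):
    f=240/np.tan(np.radians(float(c['vertical_fov']))/2)
    v,u=np.mgrid[:480,:640]
    P=np.stack([(u-c['cx'])/f*d,(v-c['cy'])/f*d,d],-1)
    return (P-c['t'])@c['R']
E
python3 - <<'E'
from h import *
T=np.load('pics/top0.npz');S=np.load('pics/scene0.npz')
h=cv2.cvtColor(T['p'],cv2.COLOR_RGB2HSV)
W=cloud(T,T['d'])
# block top by height + colour
m=((abs(W[...,2]-.04)<.008)&(h[...,1]>120)).astype(np.uint8);m[:,:260]=0;m[:,330:]=0;m[:200]=0;m[320:]=0
pts=np.argwhere(m)[:,::-1]
q=np.array([ray(T,u,v,.04)[:2] for u,v in pts]);r=cv2.minAreaRect((q*1000).astype(np.float32));print('block',len(q),r)
for n,c,(u0,v0,u1,v1) in(('top',T,(410,265,465,315)),('scene',S,(440,335,495,415))):
    W=cloud(c,c['d'])[v0:v1,u0:u1];z=W[...,2]
    k=(z>.062)&(z<.082);a=np.argwhere(k)[:,::-1]+[u0,v0]
    q=np.array([ray(c,u,v,.072)[:2] for u,v in a]);print(n,'mouth',len(q),cv2.minEnclosingCircle((q*1000).astype(np.float32)),W[k].mean(0),z.max())
for n,c,(u0,v0,u1,v1) in(('top',T,(275,270,310,305)),('scene',S,(262,215,285,295))):
    W=cloud(c,c['d'])[v0:v1,u0:u1];k=(W[...,2]>.08)&(W[...,2]<.15);print(n,'pip',k.sum(),np.median(W[k],0),W[k].max(0),W[k].min(0))
a=cv2.resize(T['p'][200:320,265:465],None,fx=4,fy=4,interpolation=2);b=cv2.resize(S['p'][210:420,240:500],None,fx=2.5,fy=2.5)
cv2.imwrite('pics/crop.png',a[:,:,::-1])
E
```

```text
block 1799 ((500.73175048828125, 247.47618103027344), (164.8227081298828, 50.01649856567383), 3.975114345550537)
top mouth 189 ((451.8968200683594, -36.81032180786133), 19.899906158447266) [ 0.45195499 -0.03989907  0.06880843] 0.903357610474639
scene mouth 576 ((448.7815246582031, -39.019920349121094), 23.112995147705078) [ 0.45470774 -0.03666623  0.06861019] 0.5577783755180673
top pip 40 [0.44601924 0.24341805 0.12912219] [0.45175929 0.24930425 0.13548605] [0.44091703 0.23834654 0.11876697]
scene pip 262 [0.44196695 0.24007943 0.11602468] [0.44960831 0.24835506 0.13479002] [0.43694606 0.23521139 0.08005693]
```

View pics/crop.png

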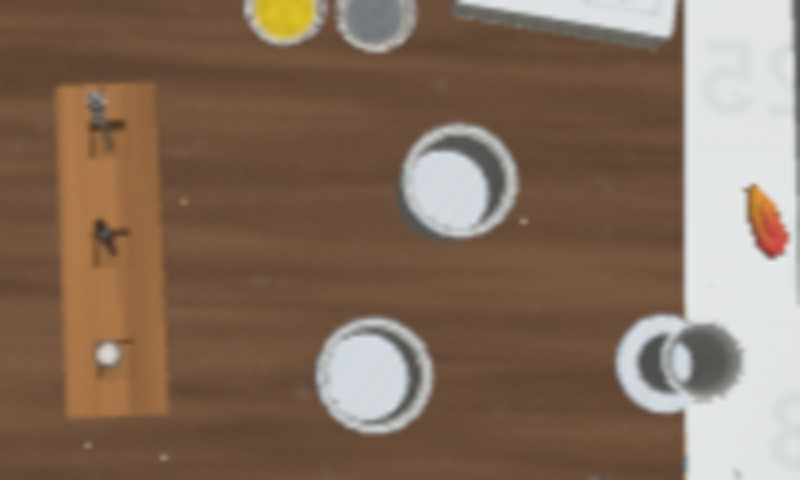

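```bash
python3 -m creep '[{"az":-0.97},{"az":-0.96},{"x":-0.6,"y":-1},{"x":-0.6,"y":-1},{"x":-0.6,"y":-1},{"x":-0.6,"y":-1},{"x":-0.6,"y":-1},{"x":-0.6,"y":-1}]'
python3 - <<'E'
from h import *
from cell import arm
T=np.load('pics/top0.npz');S=np.load('pics/scene0.npz')
print('mouth rim',ray(T,440.5,290.2,.072),'foot',ray(T,431.2,290.7,.004),'scene rim',ray(S,466.5,353,.072),'pip top',ray(T,291.8,288.3,.132))
s=arm.state();print(s['t'],s['position'],s['tcp_rot'])
E
```

```text
mouth rim [ 0.45104368 -0.03770732  0.072     ] foot [ 0.45177614 -0.03855539  0.004     ] scene rim [ 0.45079881 -0.03656116  0.072     ] pip top [0.44561015 0.24202901 0.132     ]
0.1 [0.17177481 0.62613069 0.20681414] [-3.13929278e+00  2.22402729e-05  2.87386894e+00]invalid input
```

```bash
python3 -m creep '[{"ax":0,"ay":0,"az":-0.97,"x":0,"y":0,"z":0,"gripper":1},{"ax":0,"ay":0,"az":-0.96,"x":0,"y":0,"z":0,"gripper":1},{"ax":0,"ay":0,"az":0,"x":-0.6,"y":-1,"z":0,"gripper":1},{"ax":0,"ay":0,"az":0,"x":-0.6,"y":-1,"z":0,"gripper":1},{"ax":0,"ay":0,"az":0,"x":-0.6,"y":-1,"z":0,"gripper":1},{"ax":0,"ay":0,"az":0,"x":-0.6,"y":-1,"z":0,"gripper":1},{"ax":0,"ay":0,"az":0,"x":-0.6,"y":-1,"z":0,"gripper":1},{"ax":0,"ay":0,"az":0,"x":-0.6,"y":-1,"z":0,"gripper":1}]'
```

```text
t: 1.1
position: [0.2926, 0.4534, 0.2075]
tcp_rot: [-3.141, -0.0, -3.073]
wrist_force: [-0.0, -0.3, 1.0]
gripper_width: 1.002
finger_force: 0.0
```

```bash
python3 -m creep '[{"ax":0,"ay":0,"az":0,"x":-0.58,"y":-0.89,"z":0,"gripper":1},{"ax":0,"ay":0,"az":0,"x":-0.58,"y":-0.89,"z":0,"gripper":1},{"ax":0,"ay":0,"az":0,"x":-0.58,"y":-0.89,"z":0,"gripper":1},{"ax":0,"ay":0,"az":0,"x":-0.58,"y":-0.89,"z":0,"gripper":1},{"ax":0,"ay":0,"az":0,"x":-0.58,"y":-0.89,"z":0,"gripper":1},{"ax":0,"ay":0,"az":0,"x":-0.58,"y":-0.89,"z":0,"gripper":1},{"ax":0,"ay":0,"az":0,"x":-0.58,"y":-0.89,"z":0,"gripper":1},{"ax":0,"ay":0,"az":0,"x":-0.58,"y":-0.89,"z":0,"gripper":1}]'
python3 -m creep '[{"ax":0,"ay":0,"az":0,"x":0,"y":0,"z":0,"gripper":1}]'
python3 - <<'E'
from h import *
from cell import arm
c=arm.get_calibration('wrist');p,d=arm.capture('wrist')
cv2.imwrite('pics/w1.png',p[:,:,::-1]);np.savez('pics/w1.npz',p=p,d=d,**c)
W=cloud(c,d);k=(W[...,2]>.12)&(W[...,2]<.145)&(np.hypot(W[...,0]-.446,W[...,1]-.243)<.03)
print(k.sum(),W[k].mean(0),W[k].min(0),W[k].max(0))
h=cv2.cvtColor(p,cv2.COLOR_RGB2HSV);m=(abs(W[...,2]-.04)<.006)&(h[...,1]>110)
q=W[m][:,:2];q=q[(abs(q[:,0]-.5)<.12)&(abs(q[:,1]-.247)<.06)];print(len(q),cv2.minAreaRect((q*1000).astype(np.float32)))
E
```

```text
t: 2.1
position: [0.446, 0.2502, 0.2075]
tcp_rot: [-3.141, -0.001, -3.072]
wrist_force: [0.3, 0.3, -0.1]
gripper_width: 0.999
finger_force: 0.0
t: 2.22
position: [0.4471, 0.2483, 0.2074]
tcp_rot: [-3.14, -0.0, -3.078]
wrist_force: [0.2, -0.3, 0.3]
gripper_width: 1.0
finger_force: 0.0
199 [0.44417496 0.24352775 0.12858709] [0.43978468 0.23745238 0.1200143 ] [0.45030937 0.24990877 0.13442983]
5196 ((501.1607971191406, 247.6162567138672), (165.4725341796875, 50.034847259521484), 4.065323352813721)
```

View pics/w1.png

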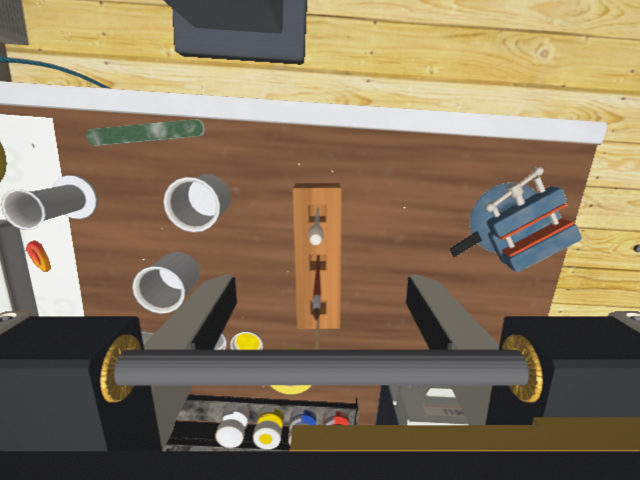

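The wrist view shows the pipette's bulb at (315,232), between the open fingers, and the neighbours lie clear of the closing line. Next I descend.

```bash
python3 -m creep '[{"ax":0,"ay":0,"az":0,"x":0,"y":0,"z":0.75,"gripper":1},{"ax":0,"ay":0,"az":0,"x":0,"y":0,"z":0.75,"gripper":1},{"ax":0,"ay":0,"az":0,"x":0,"y":0,"z":0.75,"gripper":1},{"ax":0,"ay":0,"az":0,"x":0,"y":0,"z":0.75,"gripper":1},{"ax":0,"ay":0,"az":0,"x":0,"y":0,"z":0,"gripper":1},{"ax":0,"ay":0,"az":0,"x":0,"y":0,"z":0,"gripper":1}]'
```

```text
t: 3.02
position: [0.4456, 0.2525, 0.1185]
tcp_rot: [3.141, 0.001, -3.071]
wrist_force: [0.0, -0.2, 0.2]
gripper_width: 1.001
finger_force: 0.0
```

```bash
python3 -m creep '[{"ax":0,"ay":0,"az":0,"x":0,"y":-0.28,"z":0,"gripper":1},{"ax":0,"ay":0,"az":0,"x":0,"y":0,"z":0,"gripper":1},{"ax":0,"ay":0,"az":0,"x":0,"y":0,"z":0,"gripper":1}]'
python3 - <<'E'
from h import *
from cell import arm
s=arm.state();print(s['position'],s['tcp_rot'])
c=arm.get_calibration('wrist');p,d=arm.capture('wrist')
cv2.imwrite('pics/w2.png',p[:,:,::-1])
W=cloud(c,d);k=(W[...,2]>.11)&(W[...,2]<.145)&(np.hypot(W[...,0]-.446,W[...,1]-.243)<.02)
print(k.sum(),W[k].mean(0),W[k].min(0),W[k].max(0),arm.state()['position'])
E
```

```text
t: 3.4
position: [0.4466, 0.2427, 0.1183]
tcp_rot: [3.141, 0.001, -3.073]
wrist_force: [-0.3, 0.8, -0.9]
gripper_width: 1.001
finger_force: 0.0
[0.44659048 0.24270928 0.11827031] [ 3.14123811e+00  6.75139594e-04 -3.07315030e+00]
587 [0.44320546 0.24312045 0.12540038] [0.43920165 0.2369591  0.11002696] [0.45039564 0.24968498 0.13418246] [0.44651171 0.24288273 0.11818214]
```

View pics/w2.png

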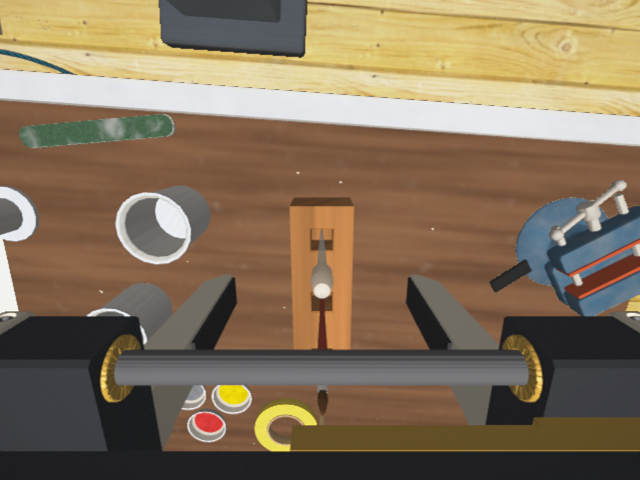

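The pipette at (321,287) is centred between the fingers. Closing now.

```bash
python3 -m creep '[{"ax":0,"ay":0,"az":0,"x":0,"y":0,"z":0,"gripper":0},{"ax":0,"ay":0,"az":0,"x":0,"y":0,"z":0,"gripper":0},{"ax":0,"ay":0,"az":0,"x":0,"y":0,"z":0,"gripper":0},{"ax":0,"ay":0,"az":0,"x":0,"y":0,"z":0,"gripper":0},{"ax":0,"ay":0,"az":0,"x":0,"y":0,"z":0,"gripper":0},{"ax":0,"ay":0,"az":0,"x":0,"y":0,"z":0,"gripper":0},{"ax":0,"ay":0,"az":0,"x":0,"y":0,"z":0,"gripper":0},{"ax":0,"ay":0,"az":0,"x":0,"y":0,"z":0,"gripper":0}]' 15
```

```text
t: 4.45
position: [0.4463, 0.2428, 0.1178]
tcp_rot: [-3.142, -0.0, -3.072]
wrist_force: [0.5, -0.6, 0.5]
gripper_width: 0.184
finger_force: 0.0
```

```bash
python3 -m creep '[{"ax":0,"ay":0,"az":0,"x":0,"y":0,"z":0,"gripper":0},{"ax":0,"ay":0,"az":0,"x":0,"y":0,"z":0,"gripper":0},{"ax":0,"ay":0,"az":0,"x":0,"y":0,"z":0,"gripper":0},{"ax":0,"ay":0,"az":0,"x":0,"y":0,"z":0,"gripper":0}]' 15
```

```text
t: 4.95
position: [0.4463, 0.2429, 0.1178]
tcp_rot: [3.142, -0.0, -3.072]
wrist_force: [0.1, 0.1, -0.0]
gripper_width: 0.13
finger_force: 15.0
```

```bash
python3 -m creep '[{"ax":0,"ay":0,"az":0,"x":0,"y":0,"z":-0.5,"gripper":0},{"ax":0,"ay":0,"az":0,"x":0,"y":0,"z":-0.5,"gripper":0},{"ax":0,"ay":0,"az":0,"x":0,"y":0,"z":-0.5,"gripper":0},{"ax":0,"ay":0,"az":0,"x":0,"y":0,"z":-0.5,"gripper":0},{"ax":0,"ay":0,"az":0,"x":0,"y":0,"z":-0.5,"gripper":0},{"ax":0,"ay":0,"az":0,"x":0,"y":0,"z":-0.5,"gripper":0},{"ax":0,"ay":0,"az":0,"x":0,"y":0,"z":-0.4,"gripper":0},{"ax":0,"ay":0,"az":0,"x":0,"y":0,"z":0,"gripper":0}]'
python3 -m creep '[{"ax":0,"ay":0,"az":0,"x":0,"y":0,"z":0,"gripper":0}]'
```

```text
t: 5.95
position: [0.4468, 0.2431, 0.2206]
tcp_rot: [3.141, 0.002, -3.073]
wrist_force: [-0.2, 0.1, -0.6]
gripper_width: 0.125
finger_force: 15.0
t: 6.08
position: [0.446, 0.2426, 0.2193]
tcp_rot: [-3.141, -0.001, -3.073]
wrist_force: [-0.4, -0.2, -0.4]
gripper_width: 0.13
finger_force: 15.0
```

```bash
python3 -m creep '[{"ax":0,"ay":0,"az":0,"x":0.05,"y":-0.5,"z":0,"gripper":0},{"ax":0,"ay":0,"az":0,"x":0.05,"y":-1,"z":0,"gripper":0},{"ax":0,"ay":0,"az":0,"x":0.05,"y":-1,"z":0,"gripper":0},{"ax":0,"ay":0,"az":0,"x":0.05,"y":-1,"z":0,"gripper":0},{"ax":0,"ay":0,"az":0,"x":0.05,"y":-1,"z":0,"gripper":0},{"ax":0,"ay":0,"az":0,"x":0.05,"y":-1,"z":0,"gripper":0},{"ax":0,"ay":0,"az":0,"x":0.05,"y":-1,"z":0,"gripper":0},{"ax":0,"ay":0,"az":0,"x":0.05,"y":-1,"z":0,"gripper":0}]'
python3 -m creep '[{"ax":0,"ay":0,"az":0,"x":0.05,"y":-1,"z":0,"gripper":0},{"ax":0,"ay":0,"az":0,"x":0.02,"y":-0.6,"z":0,"gripper":0},{"ax":0,"ay":0,"az":0,"x":0,"y":0,"z":0,"gripper":0},{"ax":0,"ay":0,"az":0,"x":0,"y":0,"z":0,"gripper":0}]'
```

```text
t: 7.08
position: [0.4491, 0.0154, 0.2195]
tcp_rot: [-3.141, -0.001, -3.074]
wrist_force: [1.6, -0.1, -0.1]
gripper_width: 0.13
finger_force: 15.0
t: 7.58
position: [0.4507, -0.0299, 0.2197]
tcp_rot: [3.141, -0.001, -3.072]
wrist_force: [0.1, 0.5, -0.4]
gripper_width: 0.127
finger_force: 15.0
```

```bash
python3 -m creep '[{"ax":0,"ay":0,"az":0,"x":0,"y":-0.25,"z":0,"gripper":0},{"ax":0,"ay":0,"az":0,"x":0,"y":0,"z":0,"gripper":0},{"ax":0,"ay":0,"az":0,"x":0,"y":0,"z":0,"gripper":0}]'
python3 - <<'E'
from h import *
from cell import arm
print(arm.state()['position'])
out=[]
for n in('scene','wrist'):
    c=arm.get_calibration(n);p,d=arm.capture(n)
    W=cloud(c,d);m=(np.hypot(W[...,0]-.451,W[...,1]+.037)<.03)
    for lo,hi in((.105,.12),(.12,.14),(.14,.16),(.16,.18),(.062,.078)):
        k=m&(W[...,2]>lo)&(W[...,2]<hi)
        if k.sum(): print(n,lo,k.sum(),W[k].mean(0).round(4),W[k].min(0).round(4),W[k].max(0).round(4))
    if n=='wrist': out.append(p)
    else: out.append(cv2.resize(p[200:440,340:600],(520,480)))
cv2.imwrite('pics/a.png',cv2.resize(np.hstack(out),(798,330))[:,:,::-1])
E
```

```text
t: 7.95
position: [0.4516, -0.0377, 0.2198]
tcp_rot: [3.142, -0.0, -3.072]
wrist_force: [-0.7, -0.7, 0.0]
gripper_width: 0.128
finger_force: 15.0
[ 0.45162696 -0.0377177   0.21984654]
scene 0.105 12 [ 0.4494 -0.0379  0.1168] [ 0.4481 -0.0391  0.1139] [ 0.4514 -0.0365  0.1197]
scene 0.12 45 [ 0.4494 -0.0378  0.1309] [ 0.4478 -0.0394  0.1203] [ 0.4518 -0.0351  0.1397]
scene 0.14 58 [ 0.4489 -0.0381  0.1508] [ 0.447  -0.0399  0.1401] [ 0.4512 -0.0357  0.1597]
scene 0.16 82 [ 0.4486 -0.0383  0.1703] [ 0.4464 -0.0406  0.16  ] [ 0.452  -0.0352  0.1798]
scene 0.062 583 [ 0.4546 -0.0369  0.0686] [ 0.4308 -0.0577  0.062 ] [ 0.4724 -0.0183  0.0744]
wrist 0.105 7 [ 0.4505 -0.0368  0.116 ] [ 0.4503 -0.0376  0.1125] [ 0.4507 -0.0359  0.1187]
wrist 0.12 22 [ 0.4504 -0.0371  0.1306] [ 0.4498 -0.0384  0.1208] [ 0.4513 -0.0359  0.1388]
wrist 0.14 34 [ 0.4499 -0.0371  0.1504] [ 0.449  -0.0392  0.1404] [ 0.451  -0.0353  0.1591]
wrist 0.16 60 [ 0.4494 -0.0373  0.1708] [ 0.4484 -0.0398  0.1602] [ 0.4508 -0.0347  0.18  ]
wrist 0.062 658 [ 0.4539 -0.037   0.0684] [ 0.4327 -0.0568  0.062 ] [ 0.4727 -0.0174  0.0734]
```

View pics/a.png

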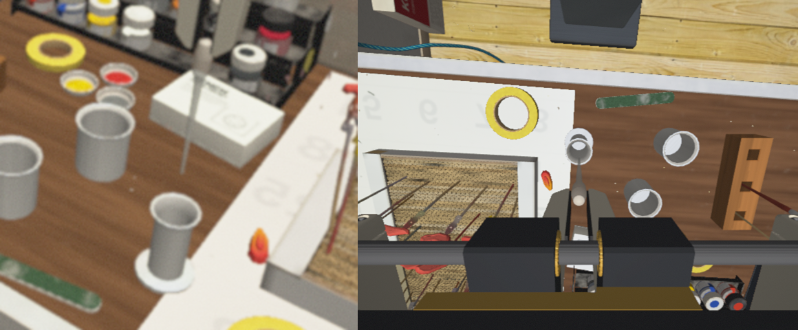

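The pipette hangs upright directly above the tube mouth, matching the measurement to within about 1 mm. Lowering now.

```bash
python3 -m creep '[{"ax":0,"ay":0,"az":0,"x":0,"y":0,"z":0.4,"gripper":0},{"ax":0,"ay":0,"az":0,"x":0,"y":0,"z":0.4,"gripper":0},{"ax":0,"ay":0,"az":0,"x":0,"y":0,"z":0.4,"gripper":0},{"ax":0,"ay":0,"az":0,"x":0,"y":0,"z":0.4,"gripper":0},{"ax":0,"ay":0,"az":0,"x":0,"y":0,"z":0.4,"gripper":0},{"ax":0,"ay":0,"az":0,"x":0,"y":0,"z":0,"gripper":0},{"ax":0,"ay":0,"az":0,"x":0,"y":0,"z":0,"gripper":0}]'
```

```text
t: 8.93
position: [0.4519, -0.038, 0.16]
tcp_rot: [-3.141, 0.0, -3.073]
wrist_force: [-0.8, 0.6, -0.1]
gripper_width: 0.13
finger_force: 15.0
```

```bash
python3 -m creep '[{"ax":0,"ay":0,"az":0,"x":0,"y":0,"z":0.3,"gripper":0},{"ax":0,"ay":0,"az":0,"x":0,"y":0,"z":0.3,"gripper":0},{"ax":0,"ay":0,"az":0,"x":0,"y":0,"z":0.3,"gripper":0},{"ax":0,"ay":0,"az":0,"x":0,"y":0,"z":0.3,"gripper":0},{"ax":0,"ay":0,"az":0,"x":0,"y":0,"z":0.1,"gripper":0},{"ax":0,"ay":0,"az":0,"x":0,"y":0,"z":0.05,"gripper":0},{"ax":0,"ay":0,"az":0,"x":0,"y":0,"z":0,"gripper":0},{"ax":0,"ay":0,"az":0,"x":0,"y":0,"z":0,"gripper":0}]'
python3 -m creep '[{"ax":0,"ay":0,"az":0,"x":0,"y":0,"z":0.05,"gripper":0},{"ax":0,"ay":0,"az":0,"x":0,"y":0,"z":0,"gripper":0},{"ax":0,"ay":0,"az":0,"x":0,"y":0,"z":0,"gripper":0}]'
```

```text
t: 9.93
position: [0.4518, -0.038, 0.1196]
tcp_rot: [-3.141, 0.001, -3.073]
wrist_force: [-0.2, -0.6, -0.2]
gripper_width: 0.129
finger_force: 15.0
t: 10.3
position: [0.4516, -0.038, 0.1179]
tcp_rot: [-3.142, -0.0, -3.072]
wrist_force: [-0.1, 0.1, -0.5]
gripper_width: 0.13
finger_force: 15.0
```

Now I feel for the bottom, expected at a TCP z of about 0.114.

```bash
python3 -m creep '[{"ax":0,"ay":0,"az":0,"x":0,"y":0,"z":0.1,"gripper":0},{"ax":0,"ay":0,"az":0,"x":0,"y":0,"z":0,"gripper":0},{"ax":0,"ay":0,"az":0,"x":0,"y":0,"z":0,"gripper":0}]'
python3 -m creep '[{"ax":0,"ay":0,"az":0,"x":0,"y":0,"z":0.05,"gripper":0},{"ax":0,"ay":0,"az":0,"x":0,"y":0,"z":0,"gripper":0},{"ax":0,"ay":0,"az":0,"x":0,"y":0,"z":0,"gripper":0}]'
```

```text
t: 10.68
position: [0.4516, -0.038, 0.1148]
tcp_rot: [-3.142, -0.0, -3.072]
wrist_force: [0.1, 0.3, -0.3]
gripper_width: 0.13
finger_force: 15.0
t: 11.05
position: [0.4521, -0.038, 0.1138]
tcp_rot: [-3.141, 0.001, -3.072]
wrist_force: [-0.4, -0.5, 4.8]
gripper_width: 0.125
finger_force: 15.0
```

The tip touches bottom at 4.8 N, at the expected height. Releasing.

```bash
python3 -m creep '[{"ax":0,"ay":0,"az":0,"x":0,"y":0,"z":0,"gripper":0.2},{"ax":0,"ay":0,"az":0,"x":0,"y":0,"z":0,"gripper":0.4},{"ax":0,"ay":0,"az":0,"x":0,"y":0,"z":0,"gripper":0.7},{"ax":0,"ay":0,"az":0,"x":0,"y":0,"z":0,"gripper":0.7},{"ax":0,"ay":0,"az":0,"x":0,"y":0,"z":0,"gripper":0.7},{"ax":0,"ay":0,"az":0,"x":0,"y":0,"z":0,"gripper":0.7},{"ax":0,"ay":0,"az":0,"x":0,"y":0,"z":0,"gripper":0.7}]'
python3 -m creep '[{"ax":0,"ay":0,"az":0,"x":0,"y":0,"z":-0.4,"gripper":0.7},{"ax":0,"ay":0,"az":0,"x":0,"y":0,"z":-0.6,"gripper":0.7},{"ax":0,"ay":0,"az":0,"x":0,"y":0,"z":-0.6,"gripper":0.7},{"ax":0,"ay":0,"az":0,"x":0,"y":0,"z":-0.6,"gripper":0.7},{"ax":0,"ay":0,"az":0,"x":0,"y":0,"z":-0.6,"gripper":0.7},{"ax":0,"ay":0,"az":0,"x":0,"y":0,"z":-0.6,"gripper":0.7},{"ax":0,"ay":0,"az":0,"x":0,"y":0,"z":0,"gripper":0.7},{"ax":0,"ay":0,"az":0,"x":0,"y":0,"z":0,"gripper":0.7}]'
python3 - <<'E'
from h import *
from cell import arm
c=arm.get_calibration('scene');p,d=arm.capture('scene')
W=cloud(c,d);m=(np.hypot(W[...,0]-.451,W[...,1]+.037)<.03)
for lo,hi in((.08,.09),(.09,.1),(.1,.11),(.11,.12),(.12,.145)):
    k=m&(W[...,2]>lo)&(W[...,2]<hi)
    if k.sum(): print(lo,k.sum(),W[k].mean(0).round(4),W[k].max(0).round(4))
cv2.imwrite('pics/end.png',cv2.resize(p[200:440,340:600],(520,480))[:,:,::-1])
E
```

```text
t: 11.92
position: [0.4516, -0.038, 0.1134]
tcp_rot: [-3.142, 0.0, -3.072]
wrist_force: [0.8, -0.1, -0.7]
gripper_width: 0.696
finger_force: 0.0
t: 12.92
position: [0.4512, -0.0379, 0.2151]
tcp_rot: [3.142, -0.001, -3.072]
wrist_force: [-0.6, 0.1, 0.3]
gripper_width: 0.699
finger_force: 0.0
0.08 37 [ 0.4485 -0.0385  0.0849] [ 0.4507 -0.0353  0.0894]
0.09 36 [ 0.4481 -0.0387  0.0944] [ 0.4504 -0.0352  0.0995]
0.1 69 [ 0.4463 -0.0395  0.1056] [ 0.4513 -0.0326  0.1099]
0.11 92 [ 0.4458 -0.0394  0.1157] [ 0.4532 -0.0325  0.12  ]
0.12 102 [ 0.4476 -0.0388  0.126 ] [ 0.4544 -0.0328  0.1313]
```

View pics/end.png

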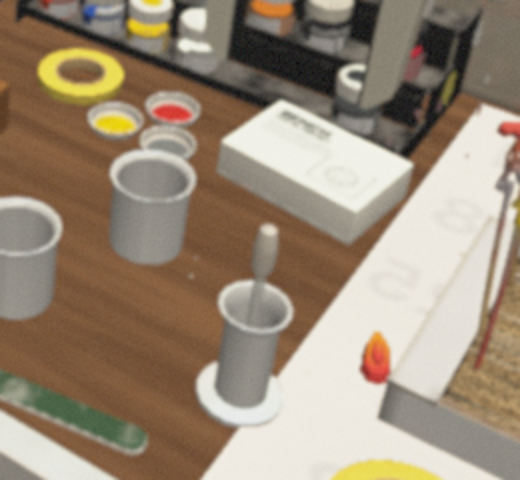

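The pipette stands upright in the narrow tube at (262,270), its top at about 0.13 m, and the gripper is clear.

```bash
python3 -c "
from cell import arm
print(arm.finish_job())"
```

```text
the job is handed in; nothing more can be done
None
```

The pipette is standing upright, tip down on the bottom of the narrow tube, let go with the gripper clear; I handed the job in at about 13 s, but the interface gave no verdict.

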